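# Refit the sprung tape spindle in its holder

### The job

A roll of dressing tape lies in the white tray, already on its spring-loaded spindle. Put it back in the tape holder on the deck: press the sprung end into one of the two end cups to shorten the spindle, bring the other end in line, and let go so that the spring seats both ends fully home in their cups and the roll hangs there on its own. The holder's cheeks are thin sheet metal, so work by feel and never push on them with more than about 15 N; do not disturb the eyedrop bottles or the spare roll.

Things in the scene. Friction and masses are not known exactly. Their poses are not given: they have to be found in the camera images.
- holder: Grey sheet-metal tape holder screwed to the deck. Origin: on the deck under the middle of the spindle axis; y along that axis, x to its back, z up. Base plate 104 x 160 x 4 mm. Two upright cheeks 28 mm wide in x, 89 mm high, inner faces 134 mm apart; on the inside of each a round end cup. A tear bar along the front (x = -54 mm) is 28 mm high; otherwise open to front, back and top.
- cup_left (a point): Centre of the floor of the end cup at the holder's y = +63 mm, 75 mm above the deck, mouth towards the holder's -y. Both cups: outside diameter 24 mm, bore 14 mm, 8 mm deep, square rim without flare, standing 12 mm in from the cheek. Rims are 110 mm apart, floors 126 mm. Axes as the holder's.
- cup_right (a point): Centre of the floor of the other, equal end cup at the holder's y = -63 mm, 75 mm above the deck, mouth towards the holder's +y. Axes as the holder's.
- tray: Shallow white tray, fixed on the deck, 240 (x) x 250 (y) x 20 mm, walls and floor 3 mm. Origin: centre of its underside, z up. The roll lies in its front half (-x), eyedrop bottles stand along its back edge (x about +90 mm).
- roll: Firm roll of tape, 54 mm diameter, 38 mm wide, lying in the tray, pushed tight onto its sprung spindle (it slips along it only above 40 N). Origin: mid-roll on the axis; y along the axis towards the sprung end. Grip it across the diameter from above. The roll can sit up to 12 mm to either side of the spindle's middle, and no reading tells how far. 0.09 to 0.15 kg in all.
- sprung_face (a point): Centre of the roll's flat side at the sprung end (y = +19 mm of the roll). Measured from the spindle's middle, not the roll's: barrel 20 mm thick to 36 mm, sliding sleeve 15 mm thick to 53 mm, tip 10 mm thick with a round nose to 65 mm. Sleeve and tip push in together: 3 N to start, 0.6 N more per mm, 10 N at 12 mm, rigid stop at 14.5 mm, where the force shoots up.
- plain_face (a point): Centre of the roll's other flat side (y = -19 mm of the roll). On this side, from the spindle's middle: barrel 20 mm thick to 43 mm, then a fixed round-nosed pin 10 mm thick to 65 mm. Free length 130 mm nose to nose. With the sprung nose on a cup's floor it must be pressed in 12 mm for this pin to pass the other cup's rim. Seated on both floors it stays pressed in 4 mm (5.4 N).
- drops_a: Eyedrop bottle standing in the tray: white squeeze bottle 25 mm across, 60 mm tall. Leave it standing where it is.
- drops_b: Eyedrop bottle standing in the tray: white, grey cap, 28 mm across, 52 mm tall. Leave it standing where it is.
- drops_c: Eyedrop bottle standing in the tray: slim, white, 23 mm across, 68 mm tall. Leave it standing where it is.
- spare_roll: Spare roll of tape without a spindle, lying flat on the deck behind the holder: 54 mm across, 25 mm tall. Leave it standing where it is.
Mind the look-alikes: they are no part of the job. Leave any red look-alike of the roll alone.

How it is judged (in metres and radians):
On the way:
1. the spindle with its roll is lifted clear out of the tray (height (world z) of roll above 0.06 m), for 0.2 s.
At the end, for the whole second after the job is handed in: The roll hangs on its spindle between the two end cups, either way round, let go and at rest: its middle within 3.5 mm of the cups' common axis (sideways and in height) and 20 mm of the holder's middle along it, its axis within 0.04 rad of theirs (x of roll in the frame of holder between -0.0035 and 0.0035 m and z of roll in the frame of holder between 0.0715 and 0.0785 m and y of roll in the frame of holder between -0.02 and 0.02 m and angle between the y axis of roll and the y axis of holder, either way round below 0.04 rad and linear speed of roll below 0.02 m/s); the robot touches nothing.
It fails at once if the spindle or the robot pushes on the holder with more than 16 N (contact force between any of roll, the arm, the fingers and holder above 16 N).
It fails at once if a bystander is shifted by more than 30 mm or knocked over (distance of any of drops_a, drops_b, drops_c, spare_roll from where it was at the start of the episode above 0.03 m or angle between any of drops_a, drops_b, drops_c, spare_roll's own z axis and vertical above 0.5 rad).
It also fails if it takes over 58 s, if anything falls off the work surface, if the arm or the gripper's body presses on something with over 40 N, if the wrist force passes 120 N, or if a joint passes its speed limit or range.

### The arm

A 6-joint arm with a two-finger parallel gripper is mounted at the origin on the work surface. World frame = base frame: x ahead of the robot, y to its left, z up, the work surface at z = 0. Lengths are in mm, angles in rad, forces in N, time in s.
With the tool pointing down it reaches from about 275 to 775 mm from the base axis. Payload 14.6 kg.
Tool frame: the origin (TCP) lies at the very end of the fingers, on their centre line; the grasp point (between the pads) lies 19 mm behind it; z points along the fingers, y is the direction in which the jaws open and shut (so a half turn about z gives the same grasp; the last joint's range is limited). The gripper opens to 85 mm and grips with 20 to 120 N. Pads are 22 mm wide; open, the fingers measure 114 mm over their backs; the gripper's body (76 mm by 85 mm) begins 54 mm behind the grasp point. The pads swing forward as they close: fully open they stand 13 mm farther back than shut.
Start: joints at [-1.317, 0.263, -0.048, 1.259, 0, 1.415], TCP at [208.686, -481.745, 208.478] pointing down, gripper open.
Joint ranges: [-2.65, 2.65], [-0.89, 1.7], [-1.18, 1.37], [-2.13, 2.11], [-1.35, 1.29], [-3.14, 3.14]. Speed limits (rad/s): [1.89, 1.89, 2.57, 2.79, 3.14, 3.14].

### API

Orientations are given as [roll, pitch, yaw] about the fixed x, y, z axes, in that order (R = Rz(yaw) Ry(pitch) Rx(roll)).
In Python, from plant import ctrl gives the robot as it stands.
- The arm moves only by the tool apply_moves, never from a script. Its argument "steps" is a list of rows, each an object with "grip": the closure, from -1 (fully open) to 1 (shut), so that 0 is half open; "dp": the shift along the tool's x, y, z in mm, a list of three; "turn": the turn about the tool's z in rad. In form: [{"grip": grip, "dp": [dx, dy, dz], "turn": turn}, ...]. A call has 1 to 12 rows; each row is the pose to reach, as a shift and turn from the pose measured when the call began, along the tool's axes at that moment; what a row does not reach only later rows make up. A row lasts 1/8 s, in which the tool goes at most 62.5 mm and 10.7 degrees, less where a joint would pass 70% of its speed; a pose out of reach is approached as far as the arm can. A call with a gripper value outside its range is refused whole. The fingers move at their own pace and stop on an object; "squeeze" is the grip in N (left out, the last holds). Time passes only in rows, so rows that repeat a pose let the fingers close. It gives the time, the measured TCP pose, the force and the opening at its end, in the units of the state.
- ctrl.sense(): the state, without advancing time (a new reading comes with each control period).
- ctrl.read_camera(name): name is "scene" or "top" or "wrist"; returns a dict with "frame" (420x560x3 uint8, red, green, blue), "K" (3x3 intrinsics, pixels), "R" (3x3) and "t" (3): a world point X has camera coordinates R X + t. Camera axes: x right, y down, z forward; pixel columns grow to the right and rows downward; lengths in mm; the calibration is good to about 2 mm. A picture is of the moment at which its call begins. There is no depth.
- ctrl.job_done(): hands the job in, once; it reports no verdict.
The state is a dict: "t": time; "qpos": joint angles; "qvel": joint speeds; "tau": joint torques, N m; "tool_pos": TCP position; "eef_rot": TCP orientation; "contact_force": force on the tool from outside, world axes, zero at the start; "ft_torque": the same for the moment, N m; "finger_gap": opening from 0.0 (shut) to 1.0 (fully open).
Only numpy, scipy, OpenCV 4.12 (cv2) and the standard library are available. Lean on these libraries where they do the work, as an engineer would, in place of code of your own. Each camera call takes 0.05 s, during which the arm holds its last target.

## Working session

There is one attempt and no reset: what is moved stays moved. The work goes in short steps, Python scripts to look and compute and a tool call to move; the robot and the scene stay as the last step left them, time stands still between calls to the robot, and variables do not carry over. Pictures are saved under pics/ and viewed, and the job is handed in when it is done.

Besides the shell and the picture viewer there is one more tool, called after "Emit:" by a JSON object that holds its "api" and its "payload". apply_moves: Moves the arm, as the interface text tells. Its arguments: {"type":"object","properties":{"steps":{"type":"array"},"squeeze":{"type":"number"}},"required":["steps"]}

```bash
ls; mkdir -p pics; python3 - <<'E'
from plant import ctrl
import cv2
for n in ["scene","top","wrist"]:
    c=ctrl.read_camera(n); cv2.imwrite(f"pics/a_{n}.png",c["frame"][:,:,::-1])
    print(n,c["K"],c["R"],c["t"])
s=ctrl.sense();print(s)
E
```

```text
pics
scene [[510.73681393   0.         282.59845375]
 [  0.         510.73681393 210.28527258]
 [  0.           0.           1.        ]] [[ 0.85856191  0.51264991 -0.00784306]
 [ 0.29146046 -0.50059514 -0.81514128]
 [-0.4218083   0.69756331 -0.5792091 ]] [-507.71963469  -59.21874287 1236.73406442]
top [[467.03134468   0.         280.88157548]
 [  0.         467.03134468 202.35910114]
 [  0.           0.           1.        ]] [[ 0.00520859 -0.99995593  0.007811  ]
 [-0.99867941 -0.00560085 -0.05106916]
 [ 0.05111066 -0.00753468 -0.99866457]] [  50.38095905  553.58432863 1036.9137193 ]
wrist [[329.40319112   0.         282.39420539]
 [  0.         329.40319112 208.9906653 ]
 [  0.           0.           1.        ]] [[ 0.39682922 -0.91789191 -0.00100864]
 [-0.87351401 -0.37798056  0.3067637 ]
 [-0.28195716 -0.12085174 -0.95178517]] [-524.51430506  -38.355031    381.09917624]
{'t': 0.15, 'qpos': array([-1.31727032e+00,  2.63439705e-01, -4.87388133e-02,  1.25938830e+00,
       -1.41574229e-05,  1.41548998e+00]), 'qvel': array([ 0.00043358, -0.00237993,  0.00118583,  0.00137236,  0.00015996,
        0.00011857]), 'tau': array([ 1.85447752e-03, -6.37827015e+01,  3.84647548e+01,  1.07397692e-02,
       -7.47351442e-05,  1.81672993e-05]), 'tool_pos': array([ 208.64532354, -481.54340786,  208.14095842]), 'eef_rot': array([-3.14082924e+00, -1.05194832e-04,  4.08832318e-01]), 'contact_force': array([0.71537345, 0.47314215, 0.45628464]), 'ft_torque': array([0.00135142, 0.03958476, 0.01893947]), 'finger_gap': 0.997019468992878}
```

View pics/a_scene.png

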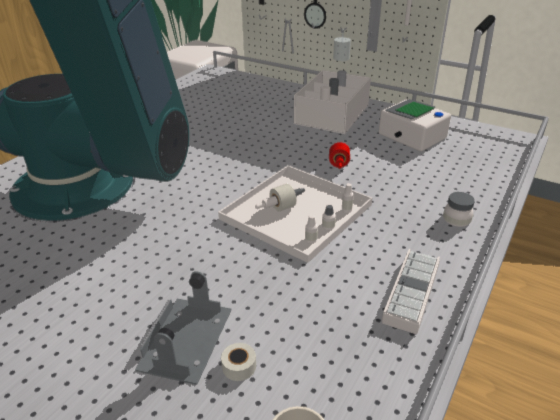

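View pics/a_top.png

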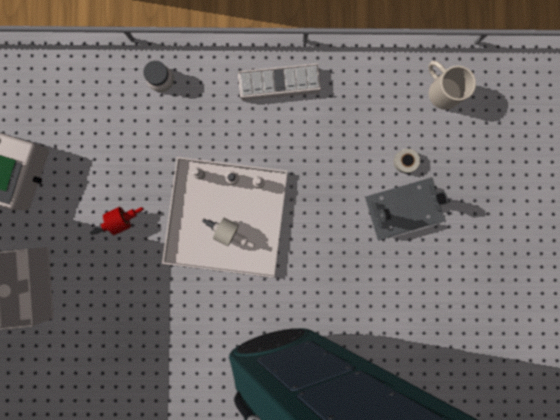

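View pics/a_wrist.png

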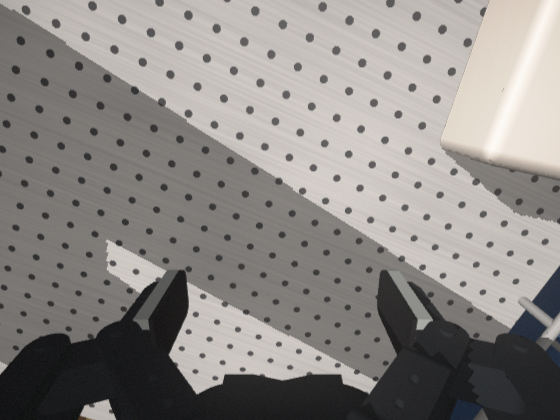

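Possible rolls:
- Cream roll on a spindle in the tray: top (227,232), scene (283,197).
- Red look-alike: top (117,220), scene (340,155).
- Spare roll lying flat: top (407,160), scene (239,360).

I choose the cream one in the tray. Next I'll check it in close crops, along with the holder.

```bash
python3 - <<'E'
import cv2,numpy as np
t=cv2.imread("pics/a_top.png");s=cv2.imread("pics/a_scene.png")
def crop(im,x,y,w,h,k): return cv2.resize(im[y:y+h,x:x+w],None,fx=k,fy=k,interpolation=cv2.INTER_CUBIC)
a=crop(t,160,150,140,130,2.8);b=crop(t,360,165,100,92.86.__int__(),3.92)
c=crop(s,215,160,160,100,2.5);d=crop(s,130,260,110,125,2.4)
def st(l):
    H=max(i.shape[0] for i in l); return np.hstack([cv2.copyMakeBorder(i,0,H-i.shape[0],0,4,cv2.BORDER_CONSTANT) for i in l])
cv2.imwrite("pics/b1.png",st([a,b]));cv2.imwrite("pics/b2.png",st([c,d]))
E
```

```text
(no output)
```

View pics/b1.png

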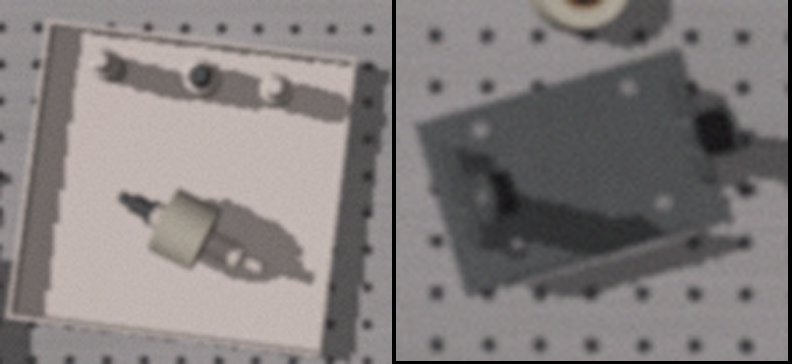

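View pics/b2.png

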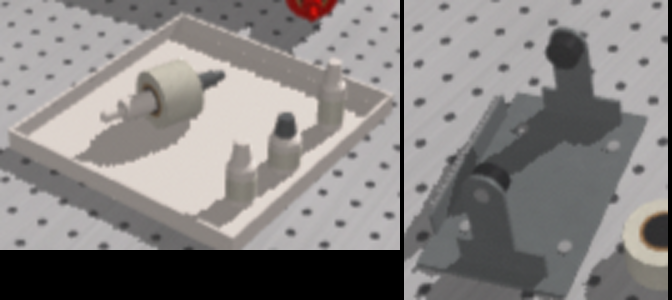

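```bash
cat > h.py <<'E'
import numpy as np, cv2
from scipy.spatial.transform import Rotation as Ro
def ray(c,uv):
    d=c["R"].T@np.linalg.inv(c["K"])@np.array([uv[0],uv[1],1.]); o=-c["R"].T@c["t"]; return o,d/np.linalg.norm(d)
def onplane(c,uv,z):
    o,d=ray(c,uv); return o+d*(z-o[2])/d[2]
def tri(l):
    A=np.zeros((3,3));b=np.zeros(3);
    for c,uv in l:
        o,d=ray(c,uv);P=np.eye(3)-np.outer(d,d);A+=P;b+=P@o
    X=np.linalg.solve(A,b); return X,[np.round(proj(c,X)-uv,1) for c,uv in l]
def proj(c,X):
    p=c["K"]@(c["R"]@np.asarray(X,float)+c["t"]); return p[:2]/p[2]
def todp(s,target):  # shift in tool axes
    return Ro.from_euler('xyz',s["eef_rot"]).inv().apply(np.asarray(target)-s["tool_pos"])
E
python3 - <<'E'
from h import *
from plant import ctrl
T=ctrl.read_camera("top");S=ctrl.read_camera("scene")
k=2.8
def tp(x,y):return (160+x/k,150+y/k)
def tb(x,y):return (360+(x-396)/3.92,165+y/3.92)
def sc(x,y):return (215+x/2.5,160+y/2.5)
def sd(x,y):return (130+(x-404)/2.4,260+y/2.4)
print("roll",tri([(T,tp(186,229)),(S,sc(172,93))]), onplane(T,tp(186,229),30))
print("dark tip",onplane(T,tp(122,198),30),"light tip",onplane(T,tp(262,267),30))
for n,p in dict(tr1=(48,20),tr2=(356,62),tr3=(325,354),tr4=(10,318)).items(): print(n,onplane(T,tp(*p),20))
print("base",[onplane(T,tb(*p),4).round(0) for p in [(416,124),(680,50),(735,217),(468,293)]])
print("cheekR",onplane(T,tb(715,130),80),"cheekL",onplane(T,tb(490,195),80))
print("scene base",[onplane(S,sd(*p),4).round(0) for p in [(645,115),(525,290),(417,265),(510,95)]])
for b in [(108,65),(201,77),(275,89)]: print("bot",onplane(T,tp(*b),60).round())
E
```

```text
roll (array([488.41739115, 174.31969136,  30.44300051]), [array([-0.5, -0.7]), array([-0.9,  0.1])]) [486.79310409 173.3117342   30.        ]
dark tip [510.93718215 224.01619781  30.        ] light tip [457.24206373 113.20124466  30.        ]
tr1 [653.29945009 286.77600605  20.        ]
tr2 [620.98923149  39.7182356   20.        ]
tr3 [388.36607526  63.23622161  20.        ]
tr4 [415.59706088 312.89667891  20.        ]
base [array([ 568., -138.,    4.]), array([ 612., -292.,    4.]), array([ 515., -323.,    4.]), array([ 470., -168.,    4.])]
cheekR [ 560.71334648 -285.55557618   80.        ] cheekL [ 524.98433326 -163.72657786   80.        ]
scene base [array([ 567., -138.,    4.]), array([ 589., -300.,    4.]), array([ 517., -321.,    4.]), array([ 468., -173.,    4.])]
bot [613. 231.  60.]
bot [604. 160.  60.]
bot [595. 103.  60.]
```

```bash
python3 - <<'E'
from h import *
from plant import ctrl
W=ctrl.read_camera("wrist");s=ctrl.sense()
R=Ro.from_euler('xyz',s["eef_rot"])
print("cam in tool",R.inv().apply(-W["R"].T@W["t"]-s["tool_pos"]), "axes in tool\n",(W["R"]@R.as_matrix()).round(3))
# view pose over roll: yaw 1.116, camera aims where at z=30
print(s["t"])
E
```

```text
cam in tool [ 8.00222683e+01  3.45635974e-02 -1.65813740e+02] axes in tool
 [[-0.001  1.     0.   ]
 [-0.952 -0.001 -0.307]
 [-0.307 -0.     0.952]]
0.3
```

```bash
python3 - <<'E'
from h import *
from plant import ctrl
s=ctrl.sense()
print(todp(s,[541,-230,220]))
E
```

```text
[405.0019343  -98.83208239 -11.612897  ]
```

Emit:
{"api": "apply_moves", "payload": {"steps": [{"grip": -1, "dp": [405, -99, -12], "turn": -1.44}, {"grip": -1, "dp": [405, -99, -12], "turn": -1.44}, {"grip": -1, "dp": [405, -99, -12], "turn": -1.44}, {"grip": -1, "dp": [405, -99, -12], "turn": -1.44}, {"grip": -1, "dp": [405, -99, -12], "turn": -1.44}, {"grip": -1, "dp": [405, -99, -12], "turn": -1.44}, {"grip": -1, "dp": [405, -99, -12], "turn": -1.44}, {"grip": -1, "dp": [405, -99, -12], "turn": -1.44}, {"grip": -1, "dp": [405, -99, -12], "turn": -1.44}, {"grip": -1, "dp": [405, -99, -12], "turn": -1.44}, {"grip": -1, "dp": [405, -99, -12], "turn": -1.44}]}}

```text
t: 1.68
tool_pos: [540.6, -230.2, 220.5]
eef_rot: [3.142, -0.0, 1.846]
contact_force: [-0.5, -0.2, 0.5]
finger_gap: 1.0
```

```bash
cat >> h.py <<'E'
import pickle
def snap(name,cam="wrist"):
    from plant import ctrl
    s=ctrl.sense(); c=ctrl.read_camera(cam); pickle.dump((c,s),open(f"pics/{name}.pkl","wb"))
    cv2.imwrite(f"pics/{name}.png",c["frame"][:,:,::-1]); print("t",s["t"],"pos",s["tool_pos"].round(1),"rot",s["eef_rot"].round(4),"F",s["contact_force"].round(2),"gap",round(s["finger_gap"],3)); return c,s
def load(name): return pickle.load(open(f"pics/{name}.pkl","rb"))
E
python3 -c "
from h import *
snap('h1')"
```

```text
t 1.675 pos [ 540.6 -230.2  220.5] rot [ 3.1415e+00 -3.0000e-04  1.8463e+00] F [-0.5  -0.23  0.5 ] gap 1.0
```

View pics/h1.png

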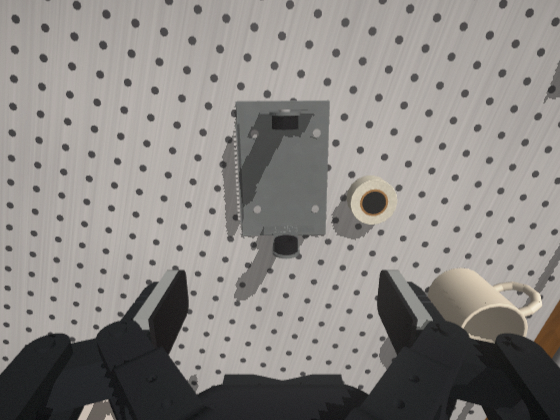

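Emit:
{"api": "apply_moves", "payload": {"steps": [{"grip": -1, "dp": [60, 0, 60], "turn": 0}, {"grip": -1, "dp": [60, 0, 60], "turn": 0}, {"grip": -1, "dp": [60, 0, 60], "turn": 0}]}}

```text
t: 2.1
tool_pos: [523.4, -171.7, 160.0]
eef_rot: [-3.141, -0.001, 1.847]
contact_force: [1.1, -0.3, -0.1]
finger_gap: 1.0
```

```bash
python3 -c "
from h import *
snap('h2')"
```

```text
t 2.1 pos [ 523.4 -171.7  160. ] rot [-3.1405e+00 -1.3000e-03  1.8468e+00] F [ 1.09 -0.27 -0.15] gap 1.0
```

View pics/h2.png

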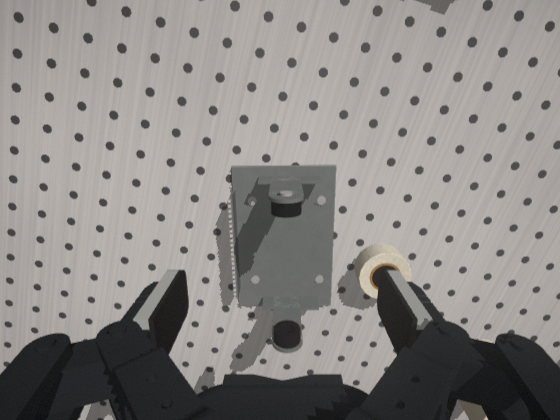

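```bash
python3 - <<'E'
import cv2,numpy as np
def crop(n,x,y,w,h,k):
    im=cv2.imread(f"pics/{n}.png");c=cv2.resize(im[y:y+h,x:x+w],None,fx=k,fy=k,interpolation=cv2.INTER_CUBIC)
    c=np.clip(c.astype(float)*1.5,0,255).astype(np.uint8)
    for i in range(0,w,10):
        cv2.line(c,(i*k,0),(i*k,6 if i%50 else 14),(0,255,255),1)
    for i in range(0,h,10): cv2.line(c,(0,i*k),(6 if i%50 else 14,i*k),(0,255,255),1)
    return c
cv2.imwrite("pics/c1.png",np.hstack([crop("h1",230,90,110,80,3),crop("h1",230,190,110,80,3)]))
cv2.imwrite("pics/c2.png",np.hstack([crop("h2",225,150,120,130,3),crop("h2",225,230,120,130,3)]))
E
```

```text
(no output)
```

View pics/c1.png

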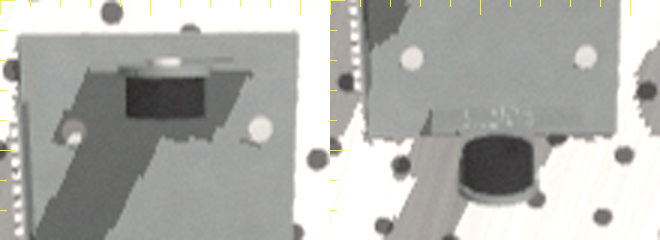

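View pics/c2.png

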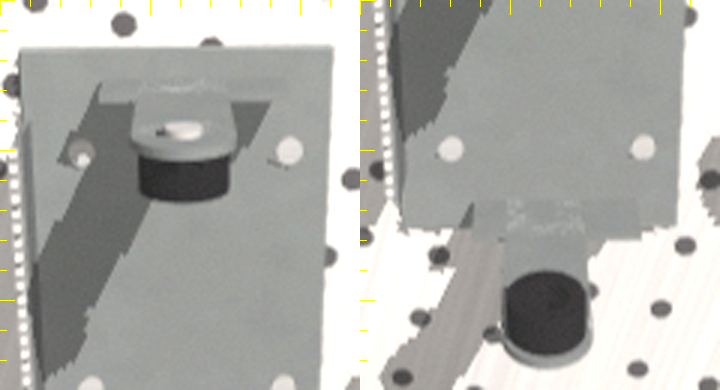

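```bash
cat > fit.py <<'E'
from h import *
from scipy.optimize import least_squares
c1,s1=load("h1");c2,s2=load("h2")
N=np.nan
obs=[(c1,(-52,80,4),(236.3,101.3)),(c1,(52,80,4),(329.3,101.3)),(c1,(52,-80,4),(325.7,234.3)),(c1,(-52,-80,4),(243.7,235)),
(c1,(-12,55,75),(272.0,N)),(c1,(12,55,75),(298.7,N)),(c1,(0,55,87),(N,129.3)),
(c1,(-12,-55,75),(273.,N)),(c1,(12,-55,75),(299.,N)),
(c2,(-52,80,4),(225+20/3,150+48/3)),(c2,(52,80,4),(225+333/3,150+47/3)),(c2,(52,-80,4),(225+318/3,230+225/3)),(c2,(-52,-80,4),(225+42/3,230+227/3)),
(c2,(-12,55,75),(271,N)),(c2,(12,55,75),(301.7,N)),(c2,(0,55,87),(N,217.3)),
(c2,(-12,-55,75),(273.,N)),(c2,(12,-55,75),(301.,N)),(c2,(0,-55,63),(N,319.7))]
def res(p,o=obs):
    r=[]
    for c,X,uv in o:
        Y=Ro.from_euler('z',p[2]).apply(X)+[p[0],p[1],p[3]]
        d=proj(c,Y)-np.array(uv); r+= [v for v in d if not np.isnan(v)]
    return np.array(r)
f=least_squares(res,[541,-230,0.28,0]);print(f.x.round(4));print(res(f.x).round(1))
for nm,sel in (("base",[o for o in obs if o[1][2]==4]),("cups",[o for o in obs if o[1][2]>4])):
    g=least_squares(lambda p:res(np.r_[p],sel),[541,-230,0.28,0]);print(nm,g.x.round(4),res(g.x,sel).round(1))
for nm,k in (("h1",c1),("h2",c2)):
    sel=[o for o in obs if o[0] is k]
    g=least_squares(lambda p:res(np.r_[p,0],sel),[541,-230,0.28]);print(nm,g.x.round(4))
E
python3 fit.py
```

```text
[ 5.439585e+02 -2.284235e+02  2.848000e-01 -1.081900e+00]
[ 0.6  0.1  1.6 -0.9  0.7  0.4 -0.1  0.5 -0.6 -1.3  0.6  0.6 -2.   0.7
  0.2  1.5 -0.4  0.7  0.1  1.2  0.1 -0.2 -1.2  0.   0.2 -1.3 -0.6]
base [ 5.431337e+02 -2.290434e+02  2.850000e-01 -2.377600e+00] [-0.1  0.5  0.5 -0.5 -0.2  0.3 -0.8  0.4 -0.1  0.4  0.3 -0.3 -0.3 -0.3
  0.5 -0.3]
cups [ 5.442721e+02 -2.272919e+02  2.839000e-01  1.717300e+00] [ 0.1 -0.4 -0.3  1.1 -1.3  0.5 -0.1 -0.   0.8 -0.5  0.3]
h1 [ 5.440062e+02 -2.281231e+02  2.857000e-01]
h2 [ 5.437561e+02 -2.281364e+02  2.841000e-01]
```

```bash
python3 - <<'E'
from h import *
from plant import ctrl
print(todp(ctrl.sense(),[487,173,160]))
E
```

```text
[342.72483962  58.18014899   0.96195941]
```

Emit:
{"api": "apply_moves", "payload": {"steps": [{"grip": -1, "dp": [343, 58, 0], "turn": 0.73}, {"grip": -1, "dp": [343, 58, 0], "turn": 0.73}, {"grip": -1, "dp": [343, 58, 0], "turn": 0.73}, {"grip": -1, "dp": [343, 58, 0], "turn": 0.73}, {"grip": -1, "dp": [343, 58, 0], "turn": 0.73}, {"grip": -1, "dp": [343, 58, 0], "turn": 0.73}, {"grip": -1, "dp": [343, 58, 0], "turn": 0.73}, {"grip": -1, "dp": [343, 58, 0], "turn": 0.73}]}}

```text
t: 3.15
tool_pos: [487.8, 172.7, 161.6]
eef_rot: [3.14, -0.001, 1.116]
contact_force: [-0.3, -0.1, 0.4]
finger_gap: 1.002
```

```bash
python3 -c "
from h import *
snap('r1')
im=cv2.imread('pics/r1.png'); cv2.imwrite('pics/r1c.png',cv2.resize(im[60:330,140:430],None,fx=2.7,fy=2.2))"
```

```text
t 3.15 pos [487.8 172.7 161.6] rot [ 3.1403e+00 -6.0000e-04  1.1161e+00] F [-0.25 -0.13  0.4 ] gap 1.002
```

View pics/r1.png

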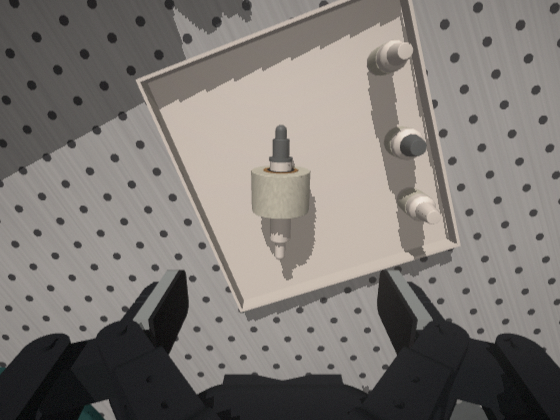

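```bash
python3 -c "
from h import *
im=cv2.imread('pics/r1.png')[110:275,240:325]; cv2.imwrite('pics/r1c.png',cv2.resize(im,None,fx=3.6,fy=3.6,interpolation=cv2.INTER_CUBIC))"
```

```text
(no output)
```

View pics/r1c.png

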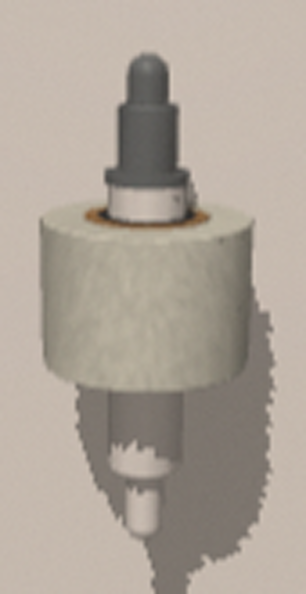

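```bash
cat > m.py <<'E'
from h import *
c,s=load("r1")
R=Ro.from_euler('xyz',s["eef_rot"])
def q(x,y,z): 
    P=onplane(c,(240+x/3.6,110+y/3.6),z); return P.round(1),R.inv().apply(P-s["tool_pos"]).round(1)
print("tip",q(148,53,30));print("pin",q(142,538,30))
print("plain face top",q(146,388,57));print("plain L",q(44,368,30),"R",q(249,365,30));print("spr L",q(41,226,30),"R",q(252,216,30))
print("collar/barrel36",q(148,180,38)); print("sleeve/tip53",q(148,104,36)); print("barrel43",q(145,478,32))
E
python3 m.py
```

```text
tip (array([514.7, 227.9,  30. ]), array([ 61.3,  -0.2, 131.6]))
pin (array([455.7, 111.5,  30. ]), array([-69.1,  -2.1, 131.5]))
plain face top (array([480.4, 159. ,  57. ]), array([-15.6,  -0.7, 104.6]))
plain L (array([454.4, 167.4,  30. ]), array([-19.5, -27.9, 131.5])) R (array([503.4, 144.3,  30. ]), array([-18.7,  26.3, 131.6]))
spr L (array([471.4, 201.5,  30. ]), array([ 18.6, -27.5, 131.5])) R (array([520.7, 180.2,  30. ]), array([ 21.1,  26.1, 131.6]))
collar/barrel36 (array([501.6, 201.2,  38. ]), array([ 31.7,  -0.2, 123.6]))
sleeve/tip53 (array([509.6, 217.4,  36. ]), array([ 49.7,  -0.2, 125.6]))
barrel43 (array([464.8, 128.1,  32. ]), array([-50.2,  -1.2, 129.5]))
```

Emit:
{"api": "apply_moves", "payload": {"steps": [{"grip": -1, "dp": [1, -1, 50], "turn": 0.015}, {"grip": -1, "dp": [1, -1, 75], "turn": 0.015}, {"grip": -1, "dp": [1, -1, 75], "turn": 0.015}]}}

```text
t: 3.58
tool_pos: [486.9, 172.0, 85.5]
eef_rot: [-3.141, 0.001, 1.098]
contact_force: [-0.0, 0.2, 0.6]
finger_gap: 0.999
```

```bash
python3 -c "
from h import *
snap('r2')
im=cv2.imread('pics/r2.png')[100:340,200:360]; cv2.imwrite('pics/r2c.png',cv2.resize(im,None,fx=2.5,fy=2.5,interpolation=cv2.INTER_CUBIC))"
```

```text
t 3.575 pos [486.9 172.   85.5] rot [-3.1406e+00  1.2000e-03  1.0978e+00] F [-0.01  0.17  0.55] gap 0.999
```

View pics/r2c.png

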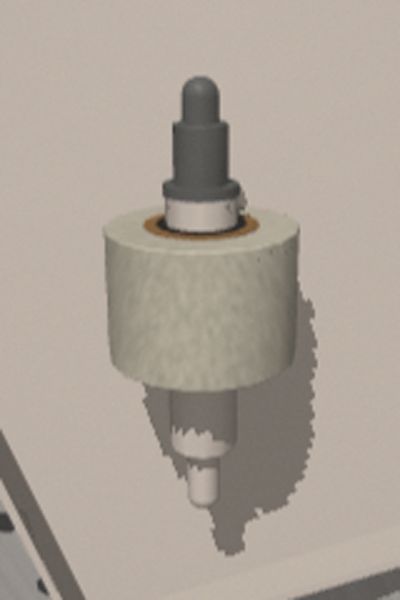

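```bash
python3 - <<'E'
from h import *
a,s1=load("r1");b,s=load("r2");R=Ro.from_euler('xyz',s["eef_rot"])
for n,p,q in (("tip",(281.1,124.7),(280,130.8)),("pin",(279.4,259.4),(281.2,302.8)),("plainface top",(280.6,217.8),(280.8,255.2)),("sleevestep",(281.1,138.9),(280,148.8))):
    X,r=tri([(a,p),(b,q)]);print(n,X.round(1),R.inv().apply(X-s["tool_pos"]).round(1),r)
def q(x,y,z):
    P=onplane(b,(200+x/2.5,100+y/2.5),z);return R.inv().apply(P-s["tool_pos"]).round(1)
print("tip",q(200,77,30),"pin",q(203,507,30),"rollL",q(104,238,30),q(110,360,30),"rollR",q(299,238,30),q(296,352,30), "plain top",q(202,388,57))
E
```

```text
tip [515.2 228.7  45.3] [63.4 -0.6 40.1] [array([0.1, 0. ]), array([-0.1, -0. ])]
pin [456.3 112.7  32.6] [-66.7  -0.2  53. ] [array([0.1, 0. ]), array([-0.1, -0. ])]
plainface top [480.3 159.2  57.6] [-14.3  -0.   28. ] [array([-0.2, -0. ]), array([0.3, 0. ])]
sleevestep [509.  216.6  25.9] [49.9 -0.6 59.6] [array([-0.2, -0. ]), array([0.2, 0. ])]
tip [62.2 -0.7 55.4] pin [-68.4  -0.2  55.6] rollL [ 18.4 -27.6  55.5] [-18.6 -27.3  55.6] rollR [18.4 26.8 55.5] [-16.1  27.1  55.5] plain top [-14.6  -0.2  28.5]
```

Emit:
{"api": "apply_moves", "payload": {"steps": [{"grip": -1, "dp": [2, -0.4, 40], "turn": 0}, {"grip": -1, "dp": [2, -0.4, 70], "turn": 0}, {"grip": -1, "dp": [2, -0.4, 77], "turn": 0}, {"grip": -1, "dp": [2, -0.4, 77], "turn": 0}]}}

```text
t: 4.12
tool_pos: [489.1, 174.1, 10.9]
eef_rot: [3.14, -0.001, 1.098]
contact_force: [0.4, -0.4, -0.2]
finger_gap: 0.999
```

Emit:
{"api": "apply_moves", "payload": {"steps": [{"grip": 1, "dp": [0, 0, 0], "turn": 0}, {"grip": 1, "dp": [0, 0, 0], "turn": 0}, {"grip": 1, "dp": [0, 0, 0], "turn": 0}, {"grip": 1, "dp": [0, 0, 0], "turn": 0}, {"grip": 1, "dp": [0, 0, 0], "turn": 0}, {"grip": 1, "dp": [0, 0, 0], "turn": 0}], "squeeze": 70}}

```text
t: 4.88
tool_pos: [487.4, 175.8, 13.1]
eef_rot: [-3.14, -0.004, 1.099]
contact_force: [-20.9, 8.2, 46.0]
finger_gap: 0.546
```

```bash
python3 -c "
from h import *
snap('g1')"
```

```text
t 4.875 pos [487.4 175.8  13.1] rot [-3.1401 -0.0038  1.099 ] F [-20.88   8.18  46.04] gap 0.546
```

View pics/g1.png

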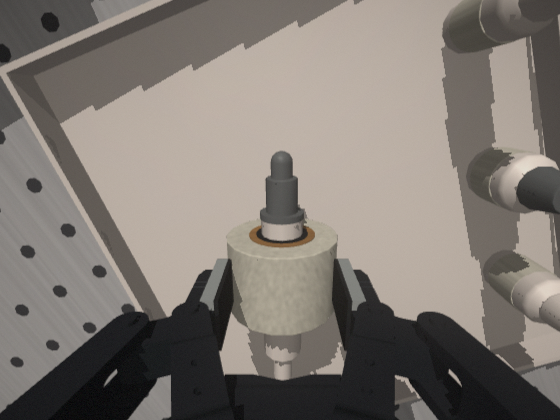

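Emit:
{"api": "apply_moves", "payload": {"steps": [{"grip": 1, "dp": [0, 0, -4], "turn": 0}, {"grip": 1, "dp": [0, 0, -8], "turn": 0}, {"grip": 1, "dp": [0, 0, -12], "turn": 0}]}}

```text
t: 5.3
tool_pos: [487.6, 175.7, 25.5]
eef_rot: [-3.14, -0.004, 1.099]
contact_force: [-0.4, 0.3, -1.1]
finger_gap: 0.542
```

```bash
python3 -c "
from h import *
snap('g2')"
```

```text
t 5.3 pos [487.6 175.7  25.5] rot [-3.1405 -0.0038  1.0989] F [-0.39  0.27 -1.14] gap 0.542
```

View pics/g2.png

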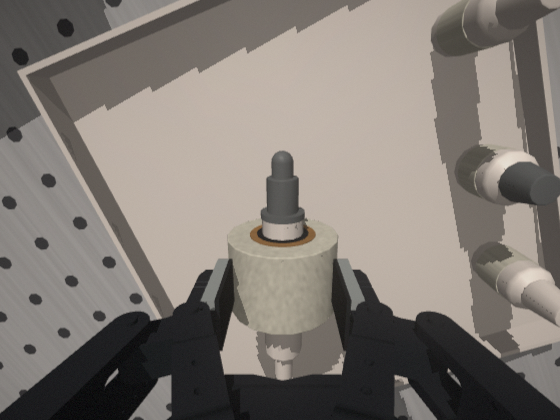

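```bash
python3 - <<'E'
from h import *
c,s=load("g2");R=Ro.from_euler('xyz',s["eef_rot"])
def q(u,v,zt):
    P=onplane(c,(u,v),s["tool_pos"][2]-zt);return R.inv().apply(P-s["tool_pos"]).round(1)
for zt in (-15,-17,-19): print(zt,"tip",q(282.3,151,zt),"step",q(282.3,178,zt-5),"collar",q(282.5,214,zt-8),"tipw",q(271.5,165,zt),q(293.5,165,zt))
im=cv2.imread('pics/g2.png')[130:250,220:350]; cv2.imwrite('pics/g2c.png',cv2.resize(im,None,fx=5,fy=5,interpolation=cv2.INTER_CUBIC))
E
```

```text
-15 tip [ 58.7   0.8 -14.8] step [ 47.3   0.8 -19.8] collar [ 31.1   0.9 -22.9] tipw [ 52.3  -4.2 -14.8] [ 52.3   6.  -14.8]
-17 tip [ 59.    0.8 -16.8] step [ 47.7   0.8 -21.8] collar [ 31.8   0.9 -24.9] tipw [ 52.7  -4.1 -16.8] [ 52.7   5.9 -16.8]
-19 tip [ 59.3   0.8 -18.8] step [ 48.2   0.8 -23.8] collar [ 32.5   0.9 -26.9] tipw [ 53.   -4.  -18.8] [ 53.    5.9 -18.8]
```

View pics/g2c.png

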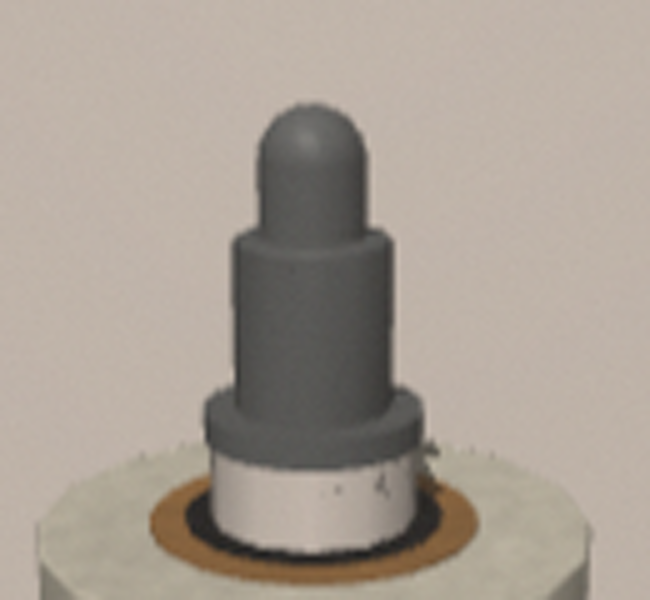

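Emit:
{"api": "apply_moves", "payload": {"steps": [{"grip": 1, "dp": [0, 0, -30], "turn": 0}, {"grip": 1, "dp": [0, 0, -65], "turn": 0}, {"grip": 1, "dp": [0, 0, -100], "turn": 0}, {"grip": 1, "dp": [0, 0, -115], "turn": 0}, {"grip": 1, "dp": [0, 0, -115], "turn": 0}, {"grip": 1, "dp": [0, 0, -115], "turn": 0}]}}

```text
t: 6.1
tool_pos: [487.3, 175.1, 139.9]
eef_rot: [-3.14, -0.003, 1.099]
contact_force: [-0.7, 0.3, -1.2]
finger_gap: 0.546
```

```bash
cat > plan.py <<'E'
from h import *
H=np.array([544.,-228.4]);HY=0.285
def tcp_for(nose_h,delta,noset=(59.5,0.8,-17.0),zax=75.,H=H):
    """nose_h: nose (x,y) in holder frame; returns TCP world + yaw"""
    yaw=HY+np.pi/2-delta
    c,s_=np.cos(HY),np.sin(HY); n=H+np.array([c*nose_h[0]-s_*nose_h[1],s_*nose_h[0]+c*nose_h[1]])
    off=Ro.from_euler('xyz',[np.pi,0,yaw]).apply(noset)
    return np.array([n[0],n[1],zax])-off,yaw
def toh(P,H=H):
    d=np.asarray(P)[:2]-H;c,s_=np.cos(HY),np.sin(HY);return np.array([c*d[0]+s_*d[1],-s_*d[0]+c*d[1]])
E
python3 - <<'E'
from plan import *
from plant import ctrl
s=ctrl.sense();d=.2;S=25
T,y=tcp_for((1-S*np.sin(d),63-S*np.cos(d)),d)
print(T,y,todp(s,[T[0],T[1],140]),s["eef_rot"][2]-y)
E
```

```text
[ 533.62348468 -251.92300407   58.        ] 1.6557963267948965 [-359.29339019  235.45499741   -1.69459171] -0.5569660195117792
```

Emit:
{"api": "apply_moves", "payload": {"steps": [{"grip": 1, "dp": [-359, 235.5, 0], "turn": -0.557}, {"grip": 1, "dp": [-359, 235.5, 0], "turn": -0.557}, {"grip": 1, "dp": [-359, 235.5, 0], "turn": -0.557}, {"grip": 1, "dp": [-359, 235.5, 0], "turn": -0.557}, {"grip": 1, "dp": [-359, 235.5, 0], "turn": -0.557}, {"grip": 1, "dp": [-359, 235.5, 0], "turn": -0.557}, {"grip": 1, "dp": [-359, 235.5, 0], "turn": -0.557}, {"grip": 1, "dp": [-359, 235.5, 0], "turn": -0.557}, {"grip": 1, "dp": [-359, 235.5, 0], "turn": -0.557}, {"grip": 1, "dp": [-359, 235.5, 0], "turn": -0.557}]}}

```text
t: 7.35
tool_pos: [533.6, -250.2, 138.0]
eef_rot: [-3.141, -0.005, 1.657]
contact_force: [0.4, -0.7, -1.3]
finger_gap: 0.538
```

```bash
python3 - <<'E'
from plan import *
c,s=snap('p1');d=.2;S=25
T,y=tcp_for((1-S*np.sin(d),63-S*np.cos(d)),d)
print(todp(s,T),s["eef_rot"][2]-y)
E
```

```text
t 7.35 pos [ 533.6 -250.2  138. ] rot [-3.1411 -0.0045  1.6569] F [ 0.38 -0.66 -1.33] gap 0.538
[-2.04978839e+00 -3.47142859e-02  7.99750609e+01] 0.0010854897785037565
```

View pics/p1.png

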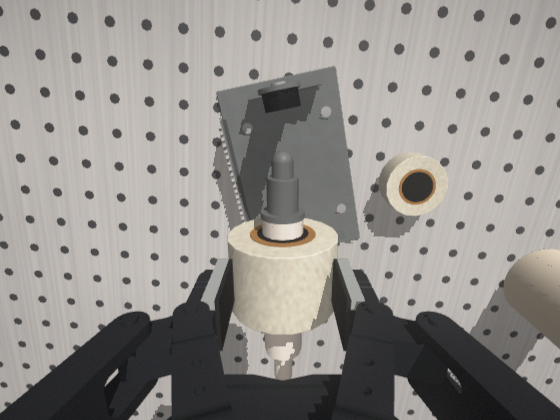

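Emit:
{"api": "apply_moves", "payload": {"steps": [{"grip": 1, "dp": [-2, 0, 40], "turn": 0}, {"grip": 1, "dp": [-2, 0, 65], "turn": 0}, {"grip": 1, "dp": [-2, 0, 80], "turn": 0}, {"grip": 1, "dp": [-2, 0, 80], "turn": 0}, {"grip": 1, "dp": [-2, 0, 80], "turn": 0}]}}

```text
t: 8.02
tool_pos: [534.1, -251.7, 59.1]
eef_rot: [3.141, -0.004, 1.658]
contact_force: [-1.4, 1.3, -1.5]
finger_gap: 0.54
```

```bash
python3 - <<'E'
from plan import *
c,s=snap('p2');snap('p2s','scene')
im=cv2.imread('pics/p2.png')[60:300,180:400]; a=cv2.resize(im,None,fx=2.5,fy=2.5,interpolation=cv2.INTER_CUBIC); cv2.imwrite('pics/p2c.png',a)
im=cv2.imread('pics/p2s.png')[150:400,60:330]; cv2.imwrite('pics/p2sc.png',cv2.resize(im,None,fx=2.3,fy=2.3,interpolation=cv2.INTER_CUBIC))
E
```

```text
t 8.025 pos [ 534.1 -251.7   59.1] rot [ 3.1411 -0.0037  1.6576] F [-1.44  1.29 -1.52] gap 0.54
t 8.075 pos [ 534.1 -251.8   59.2] rot [ 3.141  -0.0036  1.6574] F [-0.78  0.7  -0.99] gap 0.543
```

View pics/p2c.png

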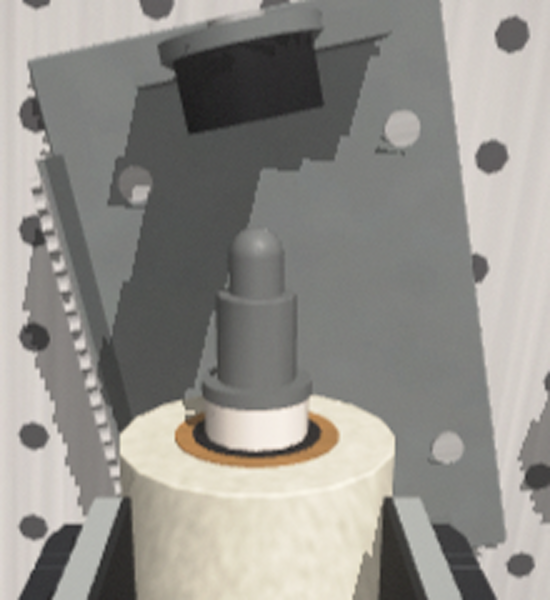

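View pics/p2sc.png

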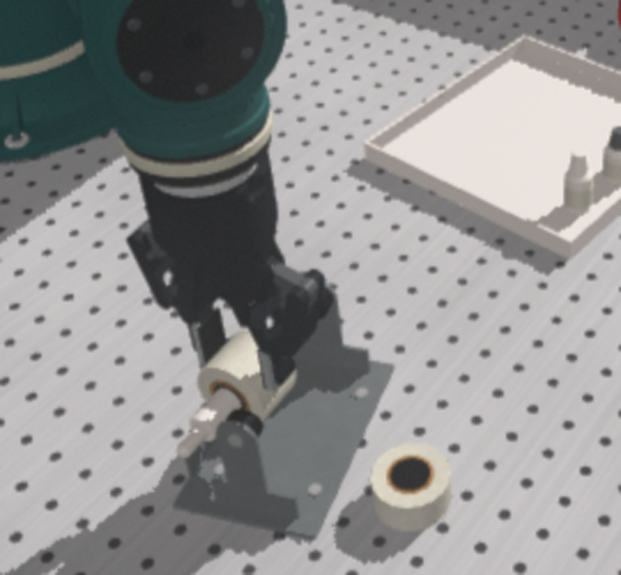

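```bash
python3 - <<'E'
from plan import *
c,s=load('p2');R=Ro.from_euler('xyz',s["eef_rot"])
g=lambda x,y:(180+x/2.5,60+y/2.5)
zz=s["tool_pos"][2]+17
for n,p,z in (("rimL",(188,133),75),("rimR",(323,105),75),("tip",(257,229),zz),("tipL",(229,260),zz),("tipR",(285,260),zz),("collarL",(204,385),zz),("collarR",(312,380),zz)):
    P=onplane(c,g(*p),z);print(n,"holder",toh(P).round(1),"tool",R.inv().apply(P-s["tool_pos"]).round(1))
E
```

```text
rimL holder [-11.8  55.6] tool [ 74.7 -10.6 -15.6]
rimR holder [12.3 55.6] tool [ 79.3  12.9 -15.6]
tip holder [-3.2 37. ] tool [ 58.1   1.5 -16.8]
tipL holder [-9.3 32.5] tool [ 52.5  -3.6 -16.8]
tipR holder [ 0.7 30.5] tool [ 52.5   6.6 -16.8]
collarL holder [-18.9   9.9] tool [ 28.5  -8.7 -16.9]
collarR holder [1.5 6.9] tool [ 29.5  12.  -16.9]
```

Emit:
{"api": "apply_moves", "payload": {"steps": [{"grip": 1, "dp": [5, -0.9, 1.2], "turn": 0}, {"grip": 1, "dp": [10, -0.9, 1.2], "turn": 0}, {"grip": 1, "dp": [13, -0.9, 1.2], "turn": 0}, {"grip": 1, "dp": [13, -0.9, 1.2], "turn": 0}, {"grip": 1, "dp": [13, -0.9, 1.2], "turn": 0}]}}

```text
t: 8.75
tool_pos: [532.1, -239.1, 58.0]
eef_rot: [3.141, -0.003, 1.657]
contact_force: [0.4, -0.1, -2.1]
finger_gap: 0.541
```

```bash
python3 - <<'E'
from plan import *
c,s=snap('p3')
im=cv2.imread('pics/p3.png')[60:300,180:400]; a=cv2.resize(im,None,fx=2.5,fy=2.5,interpolation=cv2.INTER_CUBIC); cv2.imwrite('pics/p3c.png',a)
E
```

```text
t 8.75 pos [ 532.1 -239.1   58. ] rot [ 3.1409 -0.0034  1.6574] F [ 0.35 -0.1  -2.09] gap 0.541
```

View pics/p3c.png

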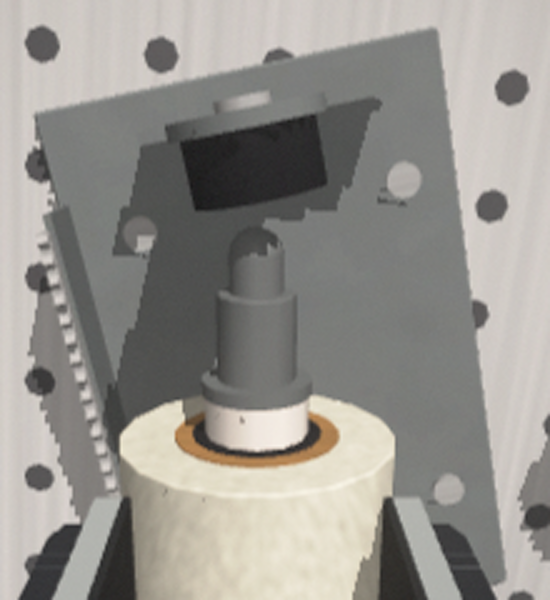

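Emit:
{"api": "apply_moves", "payload": {"steps": [{"grip": 1, "dp": [2.5, 0, 0], "turn": 0}, {"grip": 1, "dp": [5, 0, 0], "turn": 0}, {"grip": 1, "dp": [5, 0, 0], "turn": 0}]}}

```text
t: 9.18
tool_pos: [531.6, -233.9, 58.0]
eef_rot: [3.141, -0.004, 1.658]
contact_force: [0.5, 0.3, -2.4]
finger_gap: 0.54
```

Emit:
{"api": "apply_moves", "payload": {"steps": [{"grip": 1, "dp": [2, 0, 0], "turn": 0}, {"grip": 1, "dp": [2, 0, 0], "turn": 0}]}}

```text
t: 9.43
tool_pos: [531.5, -231.8, 58.0]
eef_rot: [3.141, -0.004, 1.658]
contact_force: [0.3, -0.3, -1.5]
finger_gap: 0.537
```

Emit:
{"api": "apply_moves", "payload": {"steps": [{"grip": 1, "dp": [2, 0, 0], "turn": 0}, {"grip": 1, "dp": [2, 0, 0], "turn": 0}]}}

```text
t: 9.68
tool_pos: [531.3, -229.7, 58.0]
eef_rot: [3.141, -0.004, 1.658]
contact_force: [-0.3, -1.0, -0.8]
finger_gap: 0.54
```

```bash
python3 - <<'E'
from plan import *
c,s=snap('p4');R=Ro.from_euler('xyz',s["eef_rot"]);print(R.inv().apply(s["contact_force"]).round(2), toh(s["tool_pos"]+R.apply([58.5,1.4,-17])),toh(s["tool_pos"]+R.apply([58.5,1.4,-17]))[1]-63)
im=cv2.imread('pics/p4.png')[60:300,180:400]; a=cv2.resize(im,None,fx=2.5,fy=2.5,interpolation=cv2.INTER_CUBIC); cv2.imwrite('pics/p4c.png',a)
E
```

```text
t 9.675 pos [ 531.3 -229.7   58. ] rot [ 3.141  -0.0036  1.6578] F [-0.27 -0.98 -0.81] gap 0.54
[-0.96 -0.35  0.8 ] [ 0.2950132  59.38943091] -3.6105690893631817
```

View pics/p4c.png

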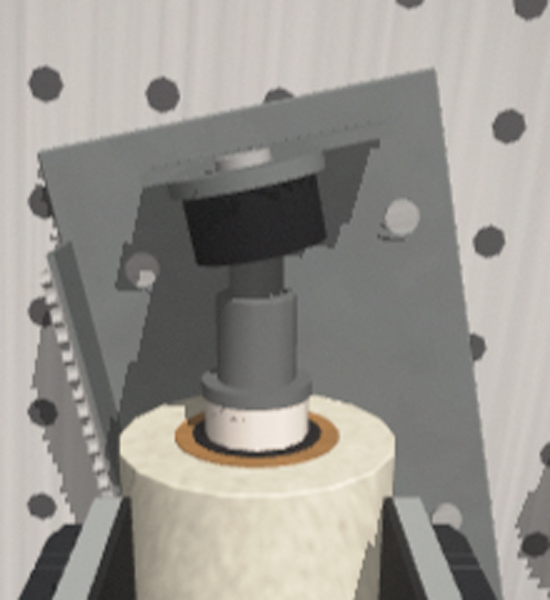

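Emit:
{"api": "apply_moves", "payload": {"steps": [{"grip": 1, "dp": [2, 0, 0], "turn": 0}, {"grip": 1, "dp": [2, 0, 0], "turn": 0}]}}

```text
t: 9.98
tool_pos: [531.1, -227.6, 58.0]
eef_rot: [3.141, -0.004, 1.658]
contact_force: [-0.8, 0.2, -1.5]
finger_gap: 0.539
```

Emit:
{"api": "apply_moves", "payload": {"steps": [{"grip": 1, "dp": [1, 0, 0], "turn": 0}, {"grip": 1, "dp": [1, 0, 0], "turn": 0}]}}

```text
t: 10.22
tool_pos: [531.0, -226.5, 58.0]
eef_rot: [3.141, -0.004, 1.658]
contact_force: [0.1, 0.3, -0.9]
finger_gap: 0.54
```

Emit:
{"api": "apply_moves", "payload": {"steps": [{"grip": 1, "dp": [1, 0, 0], "turn": 0}, {"grip": 1, "dp": [1, 0, 0], "turn": 0}]}}

```text
t: 10.48
tool_pos: [530.9, -225.6, 58.1]
eef_rot: [3.141, -0.003, 1.658]
contact_force: [1.7, 0.8, -0.7]
finger_gap: 0.538
```

Emit:
{"api": "apply_moves", "payload": {"steps": [{"grip": 1, "dp": [1, 0, 0], "turn": 0}, {"grip": 1, "dp": [1, 0, 0], "turn": 0}]}}

```text
t: 10.72
tool_pos: [530.9, -224.8, 58.1]
eef_rot: [3.141, -0.003, 1.658]
contact_force: [0.2, -3.3, -2.1]
finger_gap: 0.541
```

Emit:
{"api": "apply_moves", "payload": {"steps": [{"grip": 1, "dp": [1, 0, 0], "turn": 0}, {"grip": 1, "dp": [1, 0, 0], "turn": 0}]}}

```text
t: 10.98
tool_pos: [530.9, -224.0, 58.2]
eef_rot: [3.141, -0.002, 1.658]
contact_force: [0.0, -3.9, -0.7]
finger_gap: 0.54
```

Emit:
{"api": "apply_moves", "payload": {"steps": [{"grip": 1, "dp": [1.5, 0, 0], "turn": 0}, {"grip": 1, "dp": [3, 0, 0], "turn": 0}, {"grip": 1, "dp": [4.5, 0, 0], "turn": 0}, {"grip": 1, "dp": [4.5, 0, 0], "turn": 0}]}}

```text
t: 11.48
tool_pos: [530.6, -219.7, 58.4]
eef_rot: [3.141, -0.002, 1.658]
contact_force: [-0.6, -6.2, -1.0]
finger_gap: 0.54
```

Emit:
{"api": "apply_moves", "payload": {"steps": [{"grip": 1, "dp": [1.5, 0, 0], "turn": 0}, {"grip": 1, "dp": [3, 0, 0], "turn": 0}, {"grip": 1, "dp": [3, 0, 0], "turn": 0}]}}

```text
t: 11.85
tool_pos: [530.5, -217.2, 58.5]
eef_rot: [3.141, -0.0, 1.658]
contact_force: [-0.1, -6.9, -0.1]
finger_gap: 0.541
```

```bash
python3 - <<'E'
from plan import *
c,s=snap('p5');R=Ro.from_euler('xyz',s["eef_rot"]);print(R.inv().apply(s["contact_force"]).round(2), toh(s["tool_pos"]))
im=cv2.imread('pics/p5.png')[60:300,180:400]; a=cv2.resize(im,None,fx=2.5,fy=2.5,interpolation=cv2.INTER_CUBIC); cv2.imwrite('pics/p5c.png',a)
E
```

```text
t 11.85 pos [ 530.5 -217.2   58.5] rot [ 3.1407e+00 -4.0000e-04  1.6576e+00] F [-0.13 -6.9  -0.1 ] gap 0.541
[-6.87 -0.73  0.1 ] [-9.82387618 14.5429972 ]
```

View pics/p5c.png

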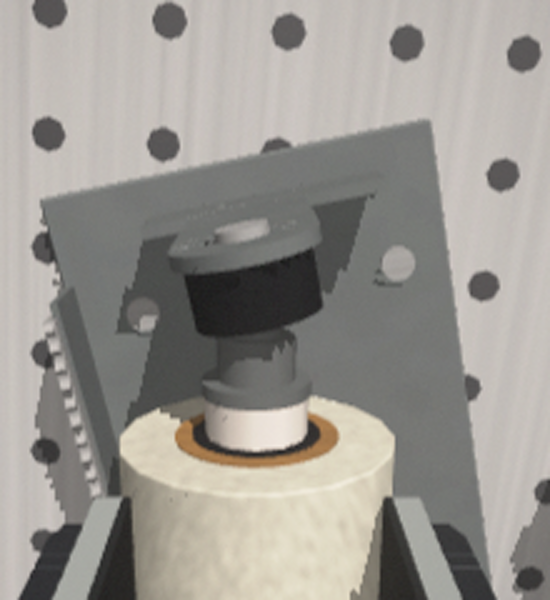

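Emit:
{"api": "apply_moves", "payload": {"steps": [{"grip": 1, "dp": [1.5, 0, 0.4], "turn": 0}, {"grip": 1, "dp": [3.2, 0, 0.4], "turn": 0}, {"grip": 1, "dp": [3.2, 0, 0.4], "turn": 0}]}}

```text
t: 12.28
tool_pos: [530.3, -214.8, 58.4]
eef_rot: [3.141, 0.001, 1.657]
contact_force: [-2.2, -9.3, -0.3]
finger_gap: 0.542
```

Emit:
{"api": "apply_moves", "payload": {"steps": [{"grip": 1, "dp": [1, 0, 0], "turn": 0}, {"grip": 1, "dp": [2.4, 0, 0], "turn": 0}, {"grip": 1, "dp": [2.4, 0, 0], "turn": 0}, {"grip": 1, "dp": [2.4, 0, 0], "turn": 0}]}}

```text
t: 12.78
tool_pos: [530.3, -213.3, 58.7]
eef_rot: [3.141, 0.004, 1.657]
contact_force: [-0.8, -10.2, -0.7]
finger_gap: 0.541
```

```bash
python3 - <<'E'
from plan import *
c,s=snap('p6');R=Ro.from_euler('xyz',s["eef_rot"]);print(R.inv().apply(s["contact_force"]).round(2), toh(s["tool_pos"]))
E
```

```text
t 12.775 pos [ 530.3 -213.3   58.7] rot [3.1406 0.0036 1.6569] F [ -0.78 -10.22  -0.68] gap 0.541
[-10.12  -1.66   0.71] [-8.92940712 18.30508511]
```

Emit:
{"api": "apply_moves", "payload": {"steps": [{"grip": 1, "dp": [1, 0, 0.3], "turn": 0}, {"grip": 1, "dp": [2, 0, 0.3], "turn": 0}, {"grip": 1, "dp": [2, 0, 0.3], "turn": 0}]}}

```text
t: 13.2
tool_pos: [530.2, -212.3, 58.7]
eef_rot: [3.141, 0.006, 1.657]
contact_force: [-2.1, -10.3, -0.7]
finger_gap: 0.539
```

```bash
python3 - <<'E'
from plan import *
c,s=snap('p7');R=Ro.from_euler('xyz',s["eef_rot"]);print(R.inv().apply(s["contact_force"]).round(2), toh(s["tool_pos"]))
im=cv2.imread('pics/p7.png')[60:300,180:400]; a=cv2.resize(im,None,fx=2.5,fy=2.5,interpolation=cv2.INTER_CUBIC); cv2.imwrite('pics/p7c.png',a)
E
```

```text
t 13.2 pos [ 530.2 -212.3   58.7] rot [3.1407 0.0058 1.6565] F [ -2.07 -10.28  -0.66] gap 0.539
[-10.06  -2.94   0.72] [-8.69340431 19.28374889]
```

View pics/p7c.png

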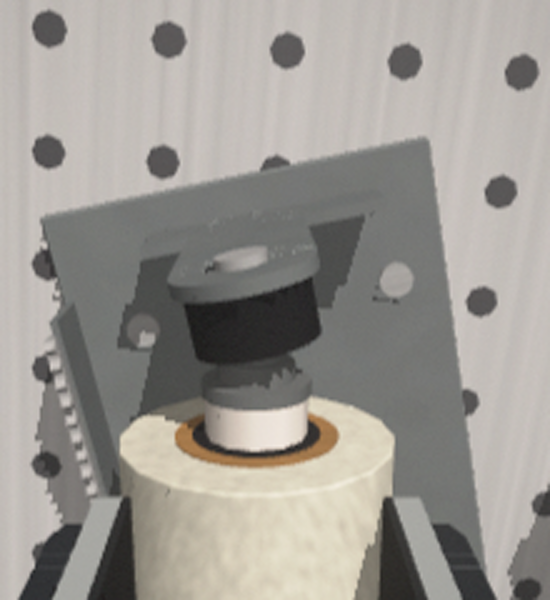

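```bash
cat >> plan.py <<'E'
def way(s,nose,deltas,L,yo=1.4,extra=0.9,z=58.0,yawb=0.0):
    R=Ro.from_euler('xyz',s["eef_rot"])
    for (nx,ny),d in zip(nose,deltas):
        l=L-extra
        h=np.array([nx-l*np.sin(d)-yo*np.cos(d), ny-l*np.cos(d)+yo*np.sin(d)])
        c,q=np.cos(HY),np.sin(HY); w=H+np.array([c*h[0]-q*h[1],q*h[0]+c*h[1]])
        print("d",round(d,3),"h",h.round(2),"dp",todp(s,[w[0],w[1],z]).round(2),"turn",round(s["eef_rot"][2]-(HY+np.pi/2-d),3))
E
python3 - <<'E'
from plan import *
from plant import ctrl
s=ctrl.sense()
ds=[.2,.175,.15,.125,.1,.075,.05,.025,0]
way(s,[(0.25+1.45*d/.2,63.9) for d in ds],ds,45.2)
E
```

```text
d 0.2 h [-8.47 20.76] dp [ 1.54 -0.07  0.65] turn 0.001
d 0.175 h [-7.57 20.52] dp [1.49 0.86 0.65] turn -0.024
d 0.15 h [-6.67 20.31] dp [1.46 1.79 0.65] turn -0.049
d 0.125 h [-5.76 20.12] dp [1.45 2.72 0.65] turn -0.074
d 0.1 h [-4.84 19.96] dp [1.48 3.65 0.65] turn -0.099
d 0.075 h [-3.92 19.83] dp [1.53 4.58 0.65] turn -0.124
d 0.05 h [-3.   19.73] dp [1.61 5.5  0.65] turn -0.149
d 0.025 h [-2.08 19.65] dp [1.72 6.42 0.65] turn -0.174
d 0 h [-1.15 19.6 ] dp [1.86 7.34 0.65] turn -0.199
```

Emit:
{"api": "apply_moves", "payload": {"steps": [{"grip": 1, "dp": [1.6, 0, 0.6], "turn": 0}, {"grip": 1, "dp": [1.6, 0.9, 0.6], "turn": -0.025}, {"grip": 1, "dp": [1.6, 1.8, 0.6], "turn": -0.05}, {"grip": 1, "dp": [1.6, 2.7, 0.6], "turn": -0.075}, {"grip": 1, "dp": [1.6, 2.7, 0.6], "turn": -0.075}]}}

```text
t: 13.88
tool_pos: [533.4, -211.8, 58.6]
eef_rot: [3.141, 0.009, 1.731]
contact_force: [0.8, -10.4, 0.9]
finger_gap: 0.54
```

```bash
python3 - <<'E'
from plan import *
c,s=snap('p8');R=Ro.from_euler('xyz',s["eef_rot"]);print(R.inv().apply(s["contact_force"]).round(2), toh(s["tool_pos"]),s["ft_torque"])
d=HY+np.pi/2-s["eef_rot"][2];print("d",d,"nose axial with L=45.2:",toh(s["tool_pos"]+R.apply([45.2,1.4,-17])))
T=snap('p8t','top')[0]
im=cv2.imread('pics/p8.png')[60:300,180:400]; a=cv2.resize(im,None,fx=2.5,fy=2.5,interpolation=cv2.INTER_CUBIC)
cv2.imwrite('pics/p8c.png',a)
S=snap('p8s','scene')
im=cv2.imread('pics/p8s.png')[280:400,110:250]; cv2.imwrite('pics/p8sc.png',cv2.resize(im,None,fx=4,fy=4,interpolation=cv2.INTER_CUBIC))
E
```

```text
t 13.875 pos [ 533.4 -211.8   58.6] rot [3.1405 0.0086 1.7314] F [  0.75 -10.41   0.86] gap 0.54
[-10.4   -0.92  -0.77] [-5.5007217  18.95380599] [-2.20980432  0.04876751  0.06164794]
d 0.1243467998336738 nose axial with L=45.2: [ 1.49469637 63.77637609]
t 13.925 pos [ 533.4 -211.8   58.6] rot [3.1405 0.0086 1.7312] F [ -0.3  -10.98   1.54] gap 0.536
t 13.975 pos [ 533.3 -211.7   58.5] rot [3.1406 0.0085 1.7311] F [  0.73 -10.19   0.74] gap 0.539
```

View pics/p8sc.png

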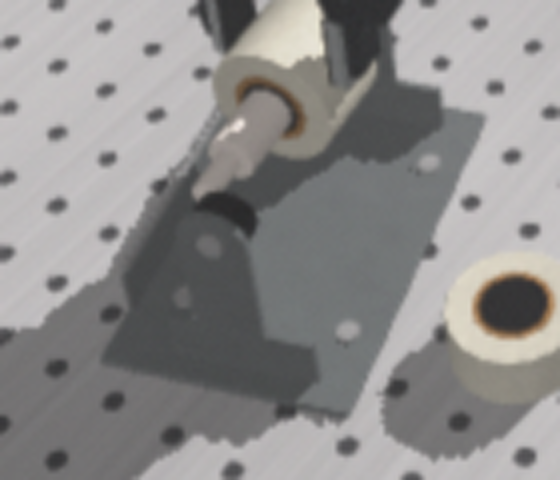

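View pics/p8c.png

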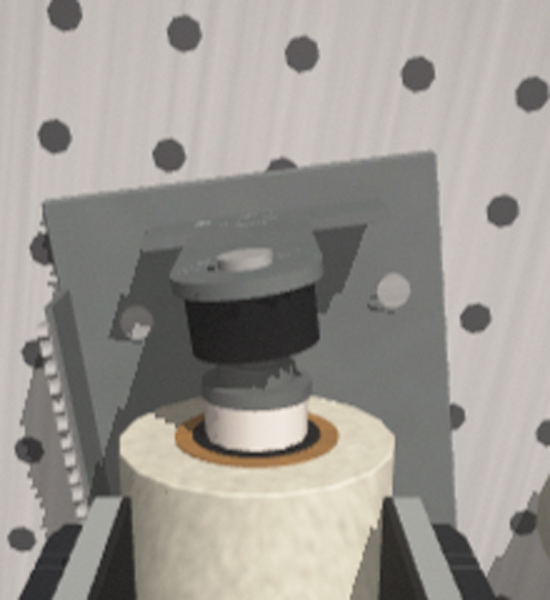

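```bash
python3 - <<'E'
from plan import *
from plant import ctrl
s=ctrl.sense()
ds=[.125,.1,.075,.05,.025,0]
way(s,[(0.25+1.3*d/.125,63.9) for d in ds],ds,45.2,z=57.8)
E
```

```text
d 0.125 h [-5.36 20.12] dp [1.15 0.05 0.75] turn 0.0
d 0.1 h [-4.53 19.96] dp [1.1  0.9  0.75] turn -0.025
d 0.075 h [-3.69 19.83] dp [1.07 1.75 0.75] turn -0.05
d 0.05 h [-2.84 19.73] dp [1.08 2.6  0.75] turn -0.075
d 0.025 h [-2.   19.65] dp [1.11 3.45 0.75] turn -0.1
d 0 h [-1.15 19.6 ] dp [1.16 4.29 0.75] turn -0.125
```

Emit:
{"api": "apply_moves", "payload": {"steps": [{"grip": 1, "dp": [1.1, 0.9, 0.8], "turn": -0.025}, {"grip": 1, "dp": [1.1, 1.8, 0.8], "turn": -0.05}, {"grip": 1, "dp": [1.1, 2.6, 0.8], "turn": -0.075}, {"grip": 1, "dp": [1.1, 2.6, 0.8], "turn": -0.075}]}}

```text
t: 14.52
tool_pos: [536.6, -211.4, 58.4]
eef_rot: [3.14, 0.011, 1.806]
contact_force: [1.7, -10.4, 1.5]
finger_gap: 0.541
```

```bash
python3 - <<'E'
from plan import *
c,s=snap('p9');R=Ro.from_euler('xyz',s["eef_rot"]);print(R.inv().apply(s["contact_force"]).round(2), toh(s["tool_pos"]),R.inv().apply(s["ft_torque"]).round(2))
d=HY+np.pi/2-s["eef_rot"][2];print("d",d,"nose axial with L=45.2:",toh(s["tool_pos"]+R.apply([45.2,1.4,-17])))
ds=[.05,.025,0]
way(s,[(0.25+1.3*d/.125,63.9) for d in ds],ds,45.2,z=57.8)
S=snap('p9s','scene')
im=cv2.imread('pics/p9s.png')[280:400,110:250]; cv2.imwrite('pics/p9sc.png',cv2.resize(im,None,fx=4,fy=4,interpolation=cv2.INTER_CUBIC))
E
```

```text
t 14.525 pos [ 536.6 -211.4   58.4] rot [3.1403 0.0114 1.806 ] F [  1.66 -10.45   1.49] gap 0.541
[-10.56  -0.82  -1.37] [-2.34227332 18.35824149] [ 0.24 -2.07 -0.03]
d 0.04975141123179316 nose axial with L=45.2: [ 1.29078519 63.62414844]
d 0.05 h [-2.84 19.73] dp [ 1.35 -0.57  0.54] turn 0.0
d 0.025 h [-2.   19.65] dp [1.31 0.28 0.54] turn -0.025
d 0 h [-1.15 19.6 ] dp [1.31 1.13 0.54] turn -0.05
t 14.575 pos [ 536.6 -211.5   58.4] rot [3.1402 0.0114 1.8058] F [  1.85 -10.67   0.97] gap 0.543
```

View pics/p9sc.png

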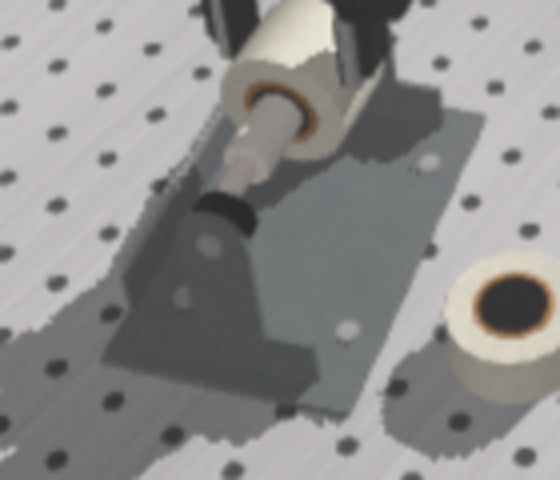

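Emit:
{"api": "apply_moves", "payload": {"steps": [{"grip": 1, "dp": [1.5, 0.2, 0.9], "turn": -0.025}, {"grip": 1, "dp": [1.5, 1.1, 0.9], "turn": -0.05}, {"grip": 1, "dp": [1.5, 1.1, 0.9], "turn": -0.05}, {"grip": 1, "dp": [1.5, 1.1, 0.9], "turn": -0.05}]}}

```text
t: 15.12
tool_pos: [538.5, -211.0, 58.2]
eef_rot: [3.139, 0.014, 1.855]
contact_force: [2.8, -9.6, 1.1]
finger_gap: 0.536
```

```bash
python3 - <<'E'
from plan import *
c,s=snap('p10');R=Ro.from_euler('xyz',s["eef_rot"]);print(R.inv().apply(s["contact_force"]).round(2), toh(s["tool_pos"]),R.inv().apply(s["ft_torque"]).round(2))
d=HY+np.pi/2-s["eef_rot"][2];print("d",d,"nose axial with L=45.2:",toh(s["tool_pos"]+R.apply([45.2,1.4,-17])))
im=cv2.imread('pics/p10.png')[60:300,180:400]; a=cv2.resize(im,None,fx=2.5,fy=2.5,interpolation=cv2.INTER_CUBIC)
cv2.imwrite('pics/p10c.png',a)
S=snap('p10s','scene')
im=cv2.imread('pics/p10s.png')[280:400,110:250]; cv2.imwrite('pics/p10sc.png',cv2.resize(im,None,fx=4,fy=4,interpolation=cv2.INTER_CUBIC))
E
```

```text
t 15.125 pos [ 538.5 -211.    58.2] rot [3.1393 0.0145 1.8552] F [ 2.76 -9.57  1.13] gap 0.536
[-9.98 -0.04 -0.98] [-0.40132326 18.29992438] [-0.04 -2.08  0.03]
d 0.0005598711489307462 nose axial with L=45.2: [ 0.98593957 63.74052603]
t 15.175 pos [ 538.5 -211.    58.2] rot [3.1393 0.0145 1.8552] F [ 2.79 -9.76  2.26] gap 0.543
```

View pics/p10sc.png

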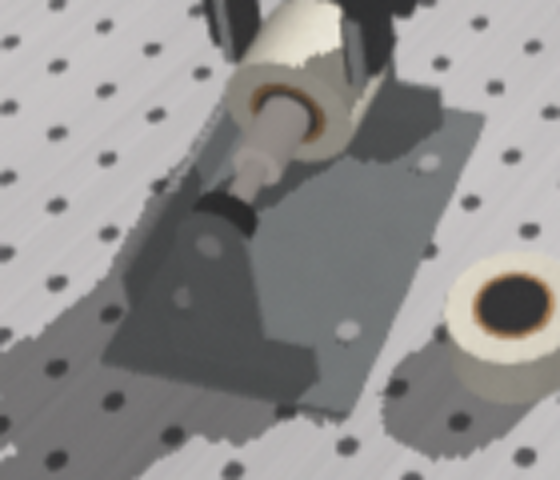

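View pics/p10c.png

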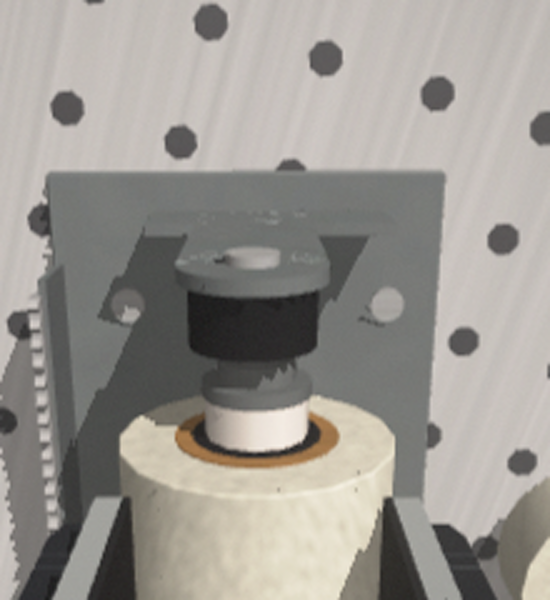

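```bash
python3 - <<'E'
from plan import *
c,s=load('p10s')
im=cv2.imread('pics/p10s.png')[280:400,110:250]; k=5;im=cv2.resize(im,None,fx=k,fy=k,interpolation=cv2.INTER_CUBIC)
def pr(x,y,z):
    q=Ro.from_euler('z',HY).apply([x,y,z])+[H[0],H[1],0]; p=(proj(c,q)-[110,280])*k; return tuple(int(v) for v in p)
a=np.linspace(0,2*np.pi,60)
def circ(r,y,col,dx=0,dz=0):
    cv2.polylines(im,[np.array([pr(dx+r*np.cos(t),y,75+dz+r*np.sin(t)) for t in a])],True,col,1)
circ(12,-55,(0,255,255));circ(12,-67,(0,255,255))
for y,r in((-31,10),(-22,10),(-35,5),(-53,5)): circ(r,y,(0,255,0))
circ(27,-6,(0,0,255))
for X in ((52,-80,4),(-52,-80,4),(52,80,4)): cv2.circle(im,pr(*X),4,(255,0,255),1)
cv2.imwrite('pics/ov.png',im)
E
```

```text
(no output)
```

View pics/ov.png

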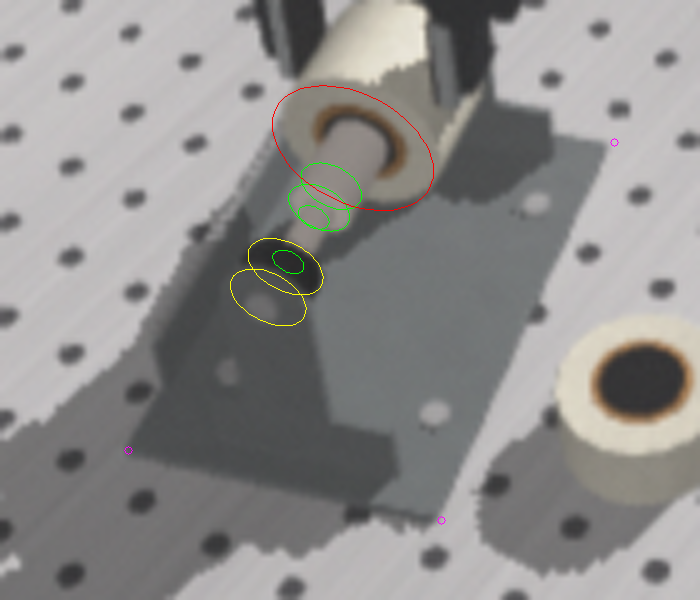

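Emit:
{"api": "apply_moves", "payload": {"steps": [{"grip": 1, "dp": [0.9, -0.7, 1.2], "turn": 0}, {"grip": 1, "dp": [0.5, -0.7, 1.2], "turn": 0}, {"grip": 1, "dp": [-1, -0.7, 1.2], "turn": 0}, {"grip": 1, "dp": [-2.5, -0.7, 1.0], "turn": 0}, {"grip": 1, "dp": [-2.5, -0.7, 1.0], "turn": 0}]}}

```text
t: 15.85
tool_pos: [539.5, -214.5, 57.9]
eef_rot: [3.138, 0.017, 1.855]
contact_force: [2.2, -8.8, 1.9]
finger_gap: 0.541
```

```bash
python3 - <<'E'
from plan import *
c,s=snap('p11');R=Ro.from_euler('xyz',s["eef_rot"]);print(R.inv().apply(s["contact_force"]).round(2), toh(s["tool_pos"]),R.inv().apply(s["ft_torque"]).round(2))
E
```

```text
t 15.85 pos [ 539.5 -214.5   57.9] rot [3.138  0.0167 1.8548] F [ 2.17 -8.83  1.91] gap 0.541
[-9.11 -0.39 -1.76] [-0.43524032 14.59903849] [-0.02 -1.67  0.04]
```

Emit:
{"api": "apply_moves", "payload": {"steps": [{"grip": 1, "dp": [-1, -0.3, -0.3], "turn": 0}, {"grip": 1, "dp": [-2.5, -0.3, -0.3], "turn": 0}, {"grip": 1, "dp": [-2.5, -0.3, -0.3], "turn": 0}]}}

```text
t: 16.27
tool_pos: [540.5, -217.5, 58.6]
eef_rot: [3.137, 0.018, 1.855]
contact_force: [1.5, -5.9, 0.7]
finger_gap: 0.538
```

```bash
python3 - <<'E'
from plan import *
c,s=snap('p12');R=Ro.from_euler('xyz',s["eef_rot"]);print(R.inv().apply(s["contact_force"]).round(2), toh(s["tool_pos"]),R.inv().apply(s["ft_torque"]).round(2))
E
```

```text
t 16.275 pos [ 540.5 -217.5   58.6] rot [3.1372 0.0181 1.8547] F [ 1.46 -5.85  0.7 ] gap 0.538
[-6.04 -0.23 -0.6 ] [-0.32198299 11.43661614] [ 0.08 -1.28 -0.01]
```

Emit:
{"api": "apply_moves", "payload": {"steps": [{"grip": 1, "dp": [-1, 0, 0], "turn": 0}, {"grip": 1, "dp": [-1.3, 0, 0], "turn": 0}, {"grip": 1, "dp": [-1.3, 0, 0], "turn": 0}]}}

```text
t: 16.7
tool_pos: [541.1, -219.0, 58.8]
eef_rot: [3.137, 0.019, 1.855]
contact_force: [0.3, -6.4, -0.2]
finger_gap: 0.539
```

```bash
python3 - <<'E'
from plan import *
c,s=snap('p13');R=Ro.from_euler('xyz',s["eef_rot"]);print(R.inv().apply(s["contact_force"]).round(2), toh(s["tool_pos"]),R.inv().apply(s["ft_torque"]).round(2))
E
```

```text
t 16.7 pos [ 541.1 -219.    58.8] rot [3.1368 0.0188 1.8545] F [ 0.26 -6.41 -0.24] gap 0.539
[-6.22 -1.55  0.35] [-0.12042499  9.83195607] [ 0.19 -1.12 -0.07]
```

Emit:
{"api": "apply_moves", "payload": {"steps": [{"grip": 1, "dp": [-0.7, 0, 0], "turn": 0}, {"grip": 1, "dp": [-0.7, 0, 0], "turn": 0}]}}

```text
t: 17.0
tool_pos: [541.5, -219.8, 59.0]
eef_rot: [3.137, 0.019, 1.855]
contact_force: [0.2, -5.6, 0.2]
finger_gap: 0.54
```

Emit:
{"api": "apply_moves", "payload": {"steps": [{"grip": 1, "dp": [-0.6, 0, 0], "turn": 0}, {"grip": 1, "dp": [-0.6, 0, 0], "turn": 0}]}}

```text
t: 17.25
tool_pos: [541.6, -220.2, 59.0]
eef_rot: [3.137, 0.019, 1.855]
contact_force: [-0.4, -2.1, 0.5]
finger_gap: 0.536
```

```bash
python3 - <<'E'
from plan import *
c,s=snap('p14');R=Ro.from_euler('xyz',s["eef_rot"]);print(R.inv().apply(s["contact_force"]).round(2), toh(s["tool_pos"]),R.inv().apply(s["ft_torque"]).round(2))
im=cv2.imread('pics/p14.png')[60:300,180:400]; a=cv2.resize(im,None,fx=2.5,fy=2.5,interpolation=cv2.INTER_CUBIC)
cv2.imwrite('pics/p14c.png',a)
S=snap('p14s','scene')
im=cv2.imread('pics/p14s.png')[280:400,110:250]; cv2.imwrite('pics/p14sc.png',cv2.resize(im,None,fx=4,fy=4,interpolation=cv2.INTER_CUBIC))
E
```

```text
t 17.25 pos [ 541.6 -220.2   59. ] rot [3.1366 0.019  1.8547] F [-0.37 -2.14  0.48] gap 0.536
[-1.96 -0.95 -0.44] [-0.0150839   8.58051166] [ 0.26 -0.37 -0.1 ]
t 17.3 pos [ 541.6 -220.2   59. ] rot [3.1366 0.019  1.8547] F [-0.44 -1.88  0.24] gap 0.54
```

View pics/p14sc.png

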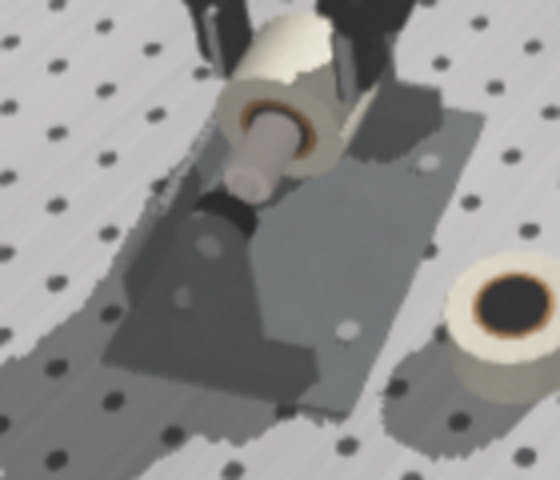

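View pics/p14c.png

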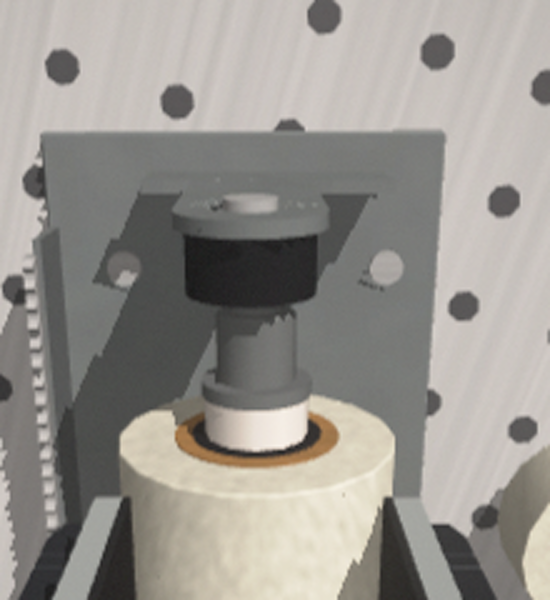

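Emit:
{"api": "apply_moves", "payload": {"steps": [{"grip": 1, "dp": [-0.2, 0, 0], "turn": 0}, {"grip": 1, "dp": [-0.2, 0, 0], "turn": 0}], "squeeze": 25}}

```text
t: 17.6
tool_pos: [541.6, -220.3, 58.9]
eef_rot: [3.137, 0.019, 1.855]
contact_force: [-0.9, -1.2, 1.5]
finger_gap: 0.544
```

Emit:
{"api": "apply_moves", "payload": {"steps": [{"grip": -0.15, "dp": [0, 0, 0], "turn": 0}, {"grip": -0.3, "dp": [0, 0, 0], "turn": 0}, {"grip": -0.5, "dp": [0, 0, 0], "turn": 0}, {"grip": -1, "dp": [0, 0, 0], "turn": 0}, {"grip": -1, "dp": [0, 0, 0], "turn": 0}, {"grip": -1, "dp": [0, 0, 0], "turn": 0}]}}

```text
t: 18.35
tool_pos: [541.6, -220.2, 59.0]
eef_rot: [3.137, 0.019, 1.855]
contact_force: [-0.0, -1.1, -0.1]
finger_gap: 0.998
```

```bash
python3 - <<'E'
from plan import *
c,s=snap('p15')
S=snap('p15s','scene')
im=cv2.imread('pics/p15s.png')[280:400,110:250]; cv2.imwrite('pics/p15sc.png',cv2.resize(im,None,fx=4,fy=4,interpolation=cv2.INTER_CUBIC))
E
```

```text
t 18.35 pos [ 541.6 -220.2   59. ] rot [3.1366 0.0188 1.8548] F [-0.03 -1.08 -0.08] gap 0.998
t 18.4 pos [ 541.6 -220.2   59. ] rot [3.1366 0.0188 1.8548] F [ 0.51 -0.4  -0.17] gap 0.999
```

View pics/p15.png

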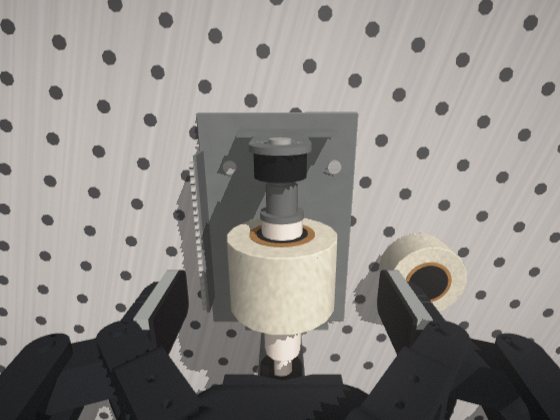

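View pics/p15sc.png

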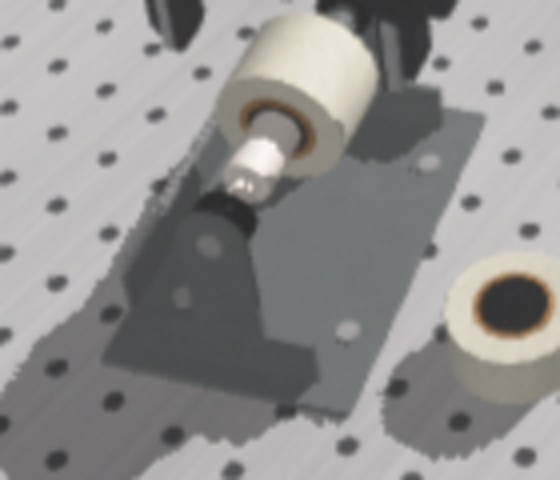

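Emit:
{"api": "apply_moves", "payload": {"steps": [{"grip": -1, "dp": [0, 0, -15], "turn": 0}, {"grip": -1, "dp": [0, 0, -45], "turn": 0}, {"grip": -1, "dp": [0, 0, -90], "turn": 0}, {"grip": -1, "dp": [0, 0, -130], "turn": 0}, {"grip": -1, "dp": [0, 0, -130], "turn": 0}, {"grip": -1, "dp": [0, 0, -130], "turn": 0}]}}

```text
t: 19.2
tool_pos: [540.1, -218.0, 189.0]
eef_rot: [3.137, 0.019, 1.855]
contact_force: [0.3, -0.8, -0.4]
finger_gap: 1.002
```

```bash
python3 - <<'E'
from plan import *
c,s=snap('p16')
S=snap('p16s','scene');snap('p16t','top')
im=cv2.imread('pics/p16s.png')[280:400,110:250]; cv2.imwrite('pics/p16sc.png',cv2.resize(im,None,fx=4,fy=4,interpolation=cv2.INTER_CUBIC))
im=cv2.imread('pics/p16.png')[70:350,170:400]; cv2.imwrite('pics/p16c.png',cv2.resize(im,None,fx=2.1,fy=2.1,interpolation=cv2.INTER_CUBIC))
E
```

```text
t 19.2 pos [ 540.1 -218.   189. ] rot [3.1365 0.0189 1.8547] F [ 0.26 -0.79 -0.38] gap 1.002
t 19.25 pos [ 539.9 -217.9  188.4] rot [3.1373 0.0181 1.8548] F [ 0.48 -0.02 -0.36] gap 1.002
t 19.3 pos [ 539.8 -217.8  188.2] rot [3.1377 0.0177 1.8548] F [-0.38  0.28 -0.96] gap 1.001
```

View pics/p16c.png

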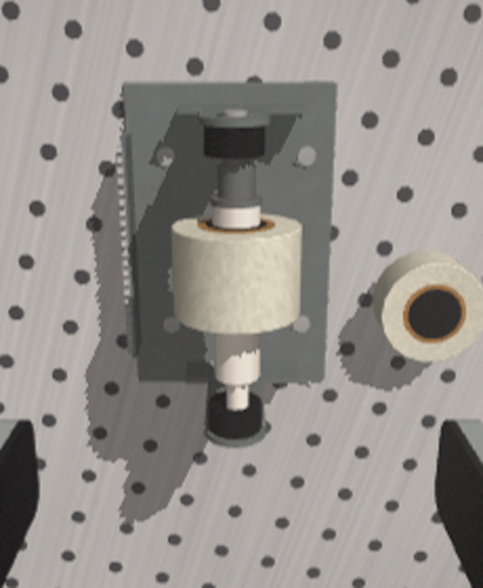

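View pics/p16s.png

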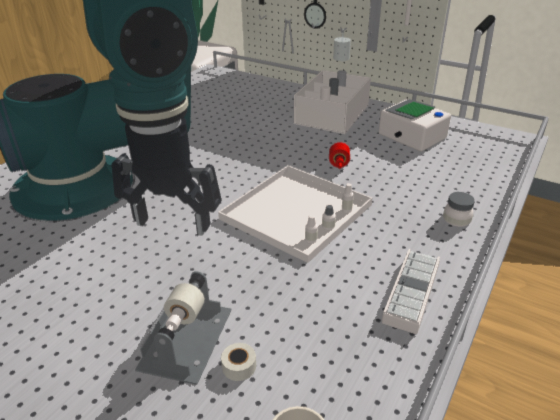

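View pics/p16sc.png

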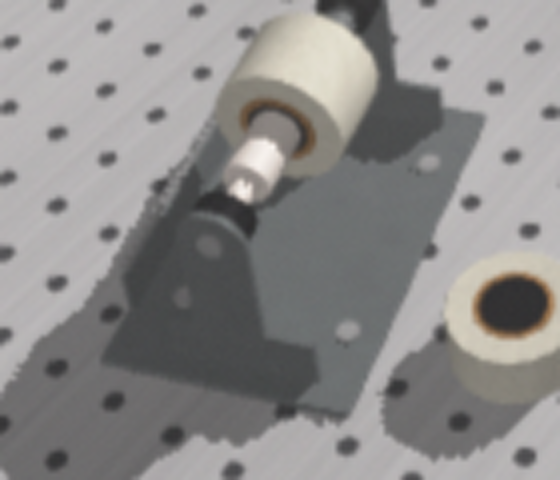

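```bash
python3 - <<'E'
from plan import *
c,s=load('p16')
g=lambda x,y:(170+x/2.1,70+y/2.1)
for n,p,z in (("roll L top",(172,226),75),("L bot",(177,320),75),("R top",(302,224),75),("R bot",(299,318),75),("plain top edge mid",(236,333),102),("barrel end",(238,384),77),("rimA",(235,158),87),("rimA L",(204,157),75),("rimA R",(266,155),75)):
    print(n,toh(onplane(c,g(*p),z)).round(1))
E
```

```text
roll L top [-25.3  26.2]
L bot [-24.4 -15.4]
R top [28.3 26.8]
R bot [ 28.2 -14.6]
plain top edge mid [  0.9 -10.4]
barrel end [  1.9 -45. ]
rimA [ 0.7 55.5]
rimA L [-11.6  54.3]
rimA R [13.1 55. ]
```

```bash
python3 - <<'E'
from plant import ctrl
print(ctrl.job_done()); print(ctrl.sense()["t"])
E
```

```text
the job is handed in; nothing more can be done
None
the job is handed in; nothing more can be done
```

I put the tape roll back in its holder and handed the job in after 19.3 s; the system gave no verdict. I gripped the cream roll in the tray and lifted it clear. Then I pushed the sprung (dark) tip into the left cup at a 0.2 rad yaw and pressed it in about 13 mm. I swung the pin into line and backed off about 9.7 mm until it met the other cup's floor, then opened the gripper and moved up clear.

**Forces:** The most I read during the insertion was about 11 N (limit 16 N). These are readings between moves and at rest, so a brief peak could have been missed. Closing on the roll in the tray gave about 46 N of upward force on the tool, which vanished on lifting.

**Last checks, from the wrist view:**

| Check | Reading | Limit |
|---|---|---|
| Roll middle, sideways from the cups' axis | 1–1.5 mm | 3.5 mm |
| Roll middle, along the axis from the holder's middle | 6–9 mm | 20 mm |
| Spindle angle to the cups' axis (yaw) | about 0.02 rad or less | 0.04 rad |

- **Both ends:** Both looked seated in the cups, and the robot was touching nothing.
- **Bystanders:** The bottles and the spare roll looked undisturbed in the pictures.
- **Not measured:** I did not measure the roll's hanging height after release; I relied on the tip and pin being inside the cup bores. The tool was pitched about 0.02 rad when I let go.
- **Disagreement:** The barrel's pin-side end read about y = -45 mm, where a fully seated pin should give -41 mm. I put this down to the height I assumed for that edge and did not resolve it further.

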